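# Make up a writing kit and a mending kit on the study desk

### The arm

A 6-joint arm with a two-finger parallel gripper is mounted at the origin on the work surface. World frame = base frame: x ahead of the robot, y to its left, z up, the work surface at z = 0. Lengths are in mm, angles in rad, forces in N, time in s.
With the tool pointing down it reaches from about 350 to 975 mm from the base axis. Payload 4.9 kg.
Tool frame: the origin (TCP) lies between the finger pads; the fingertips stand 22 mm ahead of it and the grasp point (between the pads) lies 3 mm ahead of it (ctrl.tcp_to_tips is the distance from the TCP to the fingertips, in mm); x points along the fingers, z is the direction in which the jaws open and shut, and the axes are right-handed (so a half turn about x gives the same grasp; the last joint's range is limited). The gripper opens to 85 mm and grips with 20 to 120 N. Pads are 22 mm wide; open, the fingers measure 114 mm over their backs; the gripper's body (76 mm by 85 mm) begins 54 mm behind the grasp point. The pads swing forward as they close: fully open they stand 13 mm farther back than shut.
Start: joints at [-1.387, 0.053, 1.613, -0, 1.476, -0.119], TCP at [186.366, -596.548, 253.304] pointing down, gripper open.
Joint ranges: [-3.01, 3.01], [-1.01, 2.22], [0.06, 2.58], [-1.02, 4.17], [0.09, 2.62], [-3.14, 3.14]. Speed limits (rad/s): [2.57, 2.57, 3.14, 3.14, 3.14, 3.14].

### API

Orientations are given as a rotation vector (axis times angle).
In Python, from cell import ctrl gives the robot as it stands.
- The arm moves only by the tool drive_tool, never from a script. Its argument "motion" is a list that holds one entry, the list of rows, each a list of 7 numbers: the opening, from 0 (shut) to 1 (fully open), then the shift along the world's x, y, z in cm, then the turn, a rotation vector about the world's x, y, z in degrees. In form: [[[fingers, dx, dy, dz, wx, wy, wz], ...]]. A call has exactly 8 rows; each row is the pose to reach, as a shift and turn from the pose commanded when the call began; what a row does not reach only later rows make up. A row lasts 1/8 s, in which the tool goes at most 62.5 mm and 10.7 degrees, less where a joint would pass 70% of its speed; a pose out of reach is approached as far as the arm can. A call with a gripper value outside its range is refused whole. The fingers move at their own pace and stop on an object; "grip_force" is the grip in N (left out, the last holds). Time passes only in rows, so rows that repeat a pose let the fingers close, or fill a call up. It gives the time, the measured TCP pose, the force and the opening at its end, in the units of the state.
- ctrl.sense(): the state, without advancing time (a new reading comes with each control period).
- ctrl.read_camera(name): name is "scene" or "top"; returns a dict with "image" (400x640x3 uint8, red, green, blue), "fx", "fy", "cx", "cy" (pixels), "world_from_camera" (4x4, takes a point from camera to world coordinates). Camera axes: x right, y down, z forward; pixel columns grow to the right and rows downward; lengths in mm; the calibration is good to about 2 mm. A picture is of the moment at which its call begins. There is no depth.
- ctrl.job_done(): hands the job in, once; it reports no verdict.
The state is a dict: "clock": time; "q": joint angles; "dq": joint speeds; "joint_torque": joint torques, N m; "ee_pos": TCP position; "orientation": TCP orientation; "contact_force": force on the tool from outside, world axes, zero at the start; "torque": the same for the moment, N m; "width": opening from 0.0 (shut) to 1.0 (fully open).
Only numpy, scipy, OpenCV 4.12 (cv2) and the standard library are available. Lean on these libraries where they do the work, as an engineer would, in place of code of your own. Each camera call takes 0.05 s, during which the arm holds its last target.

### The job

Make up the two desk kits from the stock lying about: in the three-compartment tray put the large eraser in the longest compartment, the ink bottle in the middle one and the sharpener in the shortest; in the two-compartment tray put the stapler in the longer compartment and the wide tape roll in the shorter, square one. Each thing must stand on the compartment's floor the same way up as it stands now, and the ink bottle must never be tipped. Leave the small eraser and the narrow tape roll where they lie.

Things in the scene. Friction and masses are not known exactly. Their poses are not given: they have to be found in the camera images.
- writing_tray: Shallow light grey plastic tray, 72 (x) by 210 (y) mm, three compartments in a row along y, each 64 mm wide inside (x) and centred at x = 0. Shortest: 54 mm long, centre y = -74 mm; middle: 60 mm, y = -13 mm; longest: 80 mm, y = +61 mm. Floor 3 mm, 4 mm thick rim and dividers 9 mm above the desk. Origin: centre of its underside, z up. Fixed.
- mending_tray: Shallow light grey plastic tray, 84 (x) by 176 (y) mm, two compartments in a row along y, each 76 mm wide inside (x) and centred at x = 0. Square one: 76 mm long, centre y = -46 mm; longer one: 88 mm, y = +40 mm. Floor 3 mm, 4 mm thick rim and dividers 9 mm above the desk. Origin: centre of its underside, z up. Fixed.
- large_eraser: White block eraser with a grey sleeve, the larger of two: 28 (x) by 60 (y) by 18 (z) mm, lying flat. Origin: centre of its underside, z up. Loose.
- small_eraser: White block eraser with a grey sleeve, the smaller of two: 20 (x) by 34 (y) by 12 (z) mm. Stays where it is. Origin: centre of its underside, z up. Loose.
- wide_tape: Tan tape roll, the larger and wider of two: 54 mm outside diameter, 28 mm hole, 24 mm high, lying flat with its axis upright. Origin: centre of its underside, z up. Loose.
- narrow_tape: Tan tape roll, the smaller and narrower of two: 38 mm outside diameter, 22 mm hole, 12 mm high, lying flat. Stays where it is. Origin: centre of its underside, z up. Loose.
- sharpener: Steel two-hole pencil sharpener, a block 24 (x) by 34 (y) by 18 (z) mm with two blades on top. Origin: centre of its underside, z up. Loose.
- ink_bottle: Square dark ink bottle standing upright: body 40 by 40 mm, 36 mm high, sides along x and y, with a paper label; black round cap 26 mm in diameter on top, 52 mm high in all. Origin: centre of its underside, z up. Loose.
- stapler: Small stapler, black over a steel base, rigid: 24 (x) by 66 (y) mm, flat parallel sides, standing on its base; its top slopes from 35 mm high at the +y end to 26 mm at the -y end. Between the 6 mm thick base and the arm (underside about 18 mm high in the middle) is a gap. Origin: centre of its underside, z up. Loose.
There are look-alikes about, which are no part of the job. What is shaped like the sharpener but yellow is not meant.

How it is judged:
By the outcome, as a careful person would: the job done as asked, in the order asked, and still so for the second after the job is handed in, with the robot touching nothing.
It also fails if it takes over 122 s, if anything falls off the work surface, if the arm or the gripper's body presses on something with over 40 N, if the wrist force passes 120 N, or if a joint passes its speed limit or range.

## Working session

There is one attempt and no reset: what is moved stays moved. The work goes in short steps, Python scripts to look and compute and a tool call to move; the robot and the scene stay as the last step left them, time stands still between calls to the robot, and variables do not carry over. Pictures are saved under pics/ and viewed, and the job is handed in when it is done.

Besides the shell and the picture viewer there is one more tool, called after "Request:" as a command line: name --argument value ..., lists and objects as JSON in quotes. drive_tool: Moves the arm, as the interface text tells. Its arguments: {"type":"object","properties":{"motion":{"type":"array"},"grip_force":{"type":"number"}},"required":["motion"]}

```bash
mkdir -p pics; ls; python3 - <<'E'
from cell import ctrl
import cv2,numpy as np
s=ctrl.sense(); print({k:np.round(v,3).tolist() for k,v in s.items()})
for n in("scene","top"):
    c=ctrl.read_camera(n); cv2.imwrite(f"pics/{n}0.png",c["image"][:,:,::-1]); print(n,c["fx"],c["fy"],c["cx"],c["cy"]);print(np.round(c["world_from_camera"],3).tolist())
E
```

```text
pics
{'clock': 0.0, 'q': [-1.387, 0.053, 1.614, -0.0, 1.476, -0.119], 'dq': [0.001, -0.001, -0.001, -0.0, -0.001, 0.001], 'joint_torque': [0.001, -39.368, -37.018, -0.0, 0.007, -0.0], 'ee_pos': [186.253, -595.977, 252.044], 'orientation': [0.985, 1.339, -0.982], 'contact_force': [0.125, -0.161, -0.893], 'torque': [-0.027, -0.014, -0.0], 'width': 1.002}
scene 451.121557102773 451.121557102773 314.8827138693399 200.6038121014762
[[-0.158, 0.746, -0.647, 1136.45], [0.987, 0.129, -0.092, 79.699], [0.015, -0.653, -0.757, 781.908], [0.0, 0.0, 0.0, 1.0]]
top 473.40569718796047 473.40569718796047 326.6170876757466 199.07500124372834
[[0.001, -0.991, 0.131, 338.423], [-1.0, -0.002, -0.004, 6.044], [0.004, -0.131, -0.991, 1279.436], [0.0, 0.0, 0.0, 1.0]]
```

View pics/scene0.png

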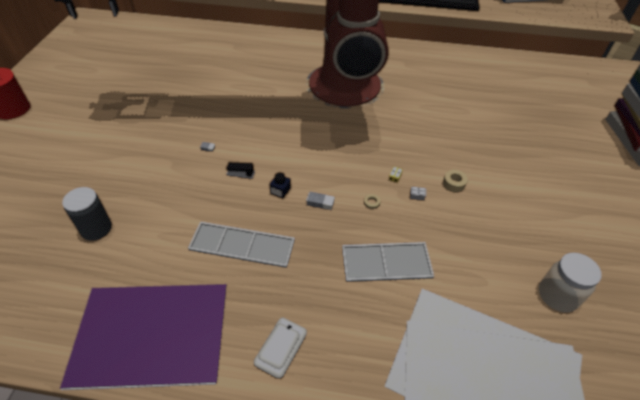

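View pics/top0.png

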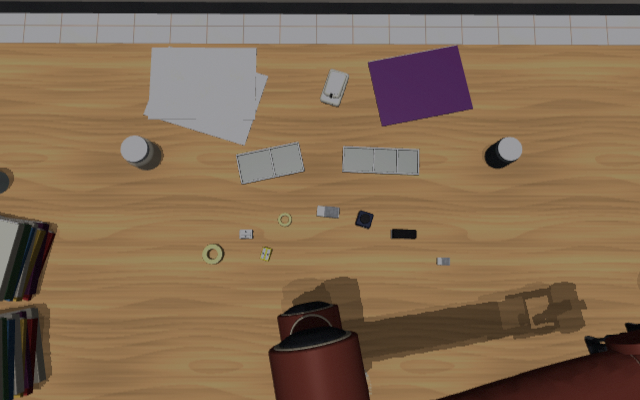

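The scene view shows the two trays in the middle: three-compartment at about (242,244), two-compartment at (388,262). The row of objects lies behind them. The small eraser at (207,146) and the yellow look-alike at (396,174) are to be left. Next I'll enlarge crops.

```bash
cat > h.py <<'E'
import numpy as np,cv2
from cell import ctrl
C={"scene":None,"top":None}
def cam(n):
    c=ctrl.read_camera(n); return c
def ray(c,u,v,z):
    T=np.array(c["world_from_camera"]); d=T[:3,:3]@np.array([(u-c["cx"])/c["fx"],(v-c["cy"])/c["fy"],1]); o=T[:3,3]
    return (o+d*(z-o[2])/d[2])[:2]
def proj(c,P):
    T=np.linalg.inv(np.array(c["world_from_camera"])); P=np.atleast_2d(P); p=P@T[:3,:3].T+T[:3,3]
    return np.c_[p[:,0]/p[:,2]*c["fx"]+c["cx"],p[:,1]/p[:,2]*c["fy"]+c["cy"]]
def crop(c,x0,y0,w,h,s,name,grid=10):
    im=c["image"][y0:y0+h,x0:x0+w,::-1]; im=cv2.resize(im,None,fx=s,fy=s,interpolation=cv2.INTER_CUBIC)
    for x in range((x0+grid-1)//grid*grid,x0+w,grid):
        X=int((x-x0+.5)*s); cv2.line(im,(X,0),(X,6),(0,0,255),1); cv2.putText(im,str(x),(X,16),0,.35,(0,0,255),1)
    for y in range((y0+grid-1)//grid*grid,y0+h,grid):
        Y=int((y-y0+.5)*s); cv2.line(im,(0,Y),(6,Y),(0,0,255),1); cv2.putText(im,str(y),(8,Y+4),0,.35,(0,0,255),1)
    cv2.imwrite("pics/"+name,im)
E
python3 - <<'E'
from h import *
c=cam("top"); crop(c,195,135,135,140,5.9,"t1.png"); crop(c,310,135,145,140,5.5,"t2.png")
c=cam("scene"); crop(c,185,130,160,140,5,"s1.png"); crop(c,330,150,150,140,5.3,"s2.png")
E
```

```text
(no output)
```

View pics/t1.png

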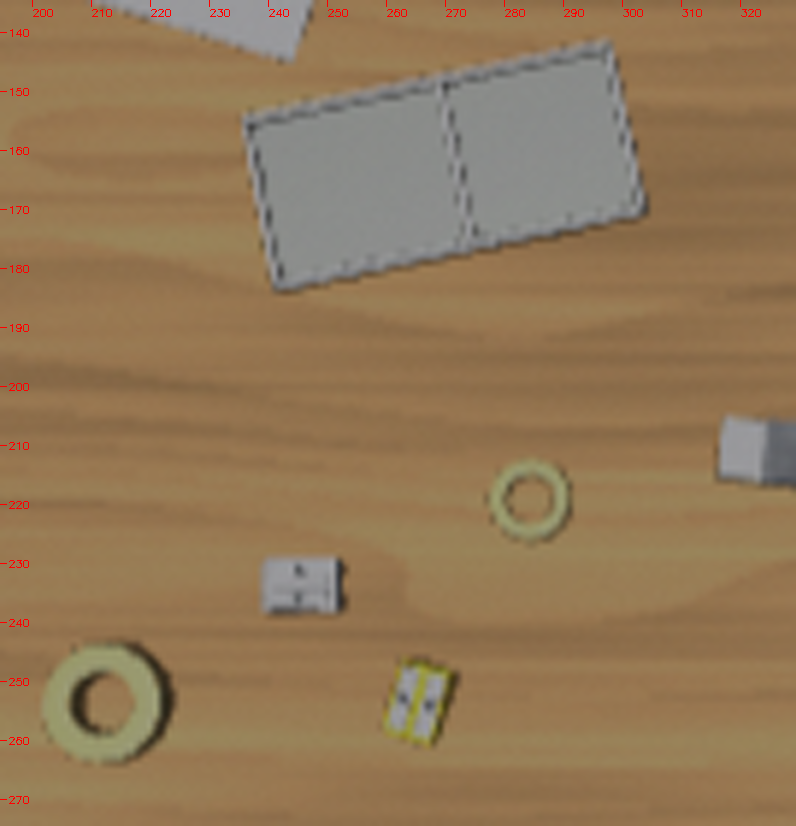

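View pics/t2.png

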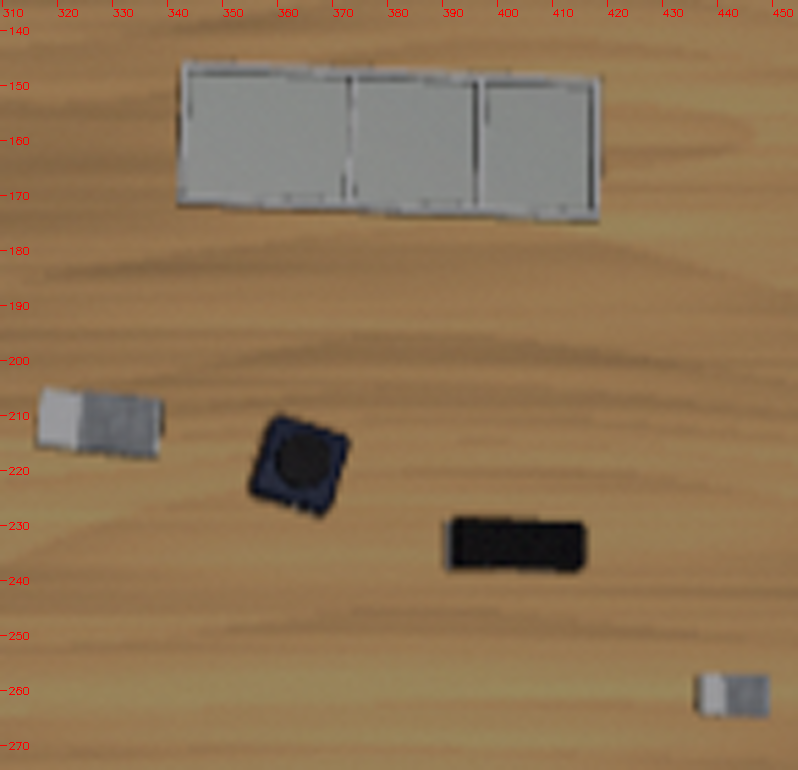

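View pics/s1.png

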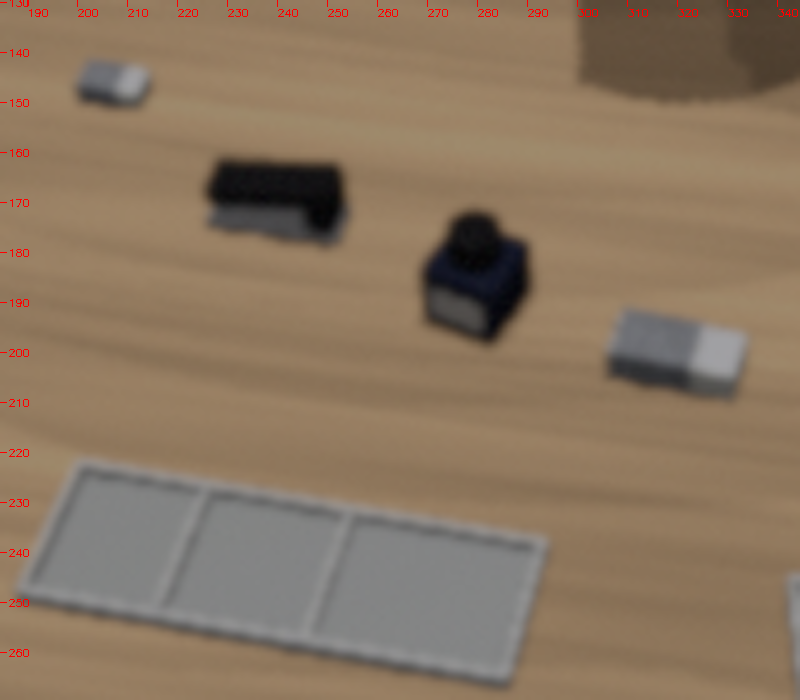

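View pics/s2.png

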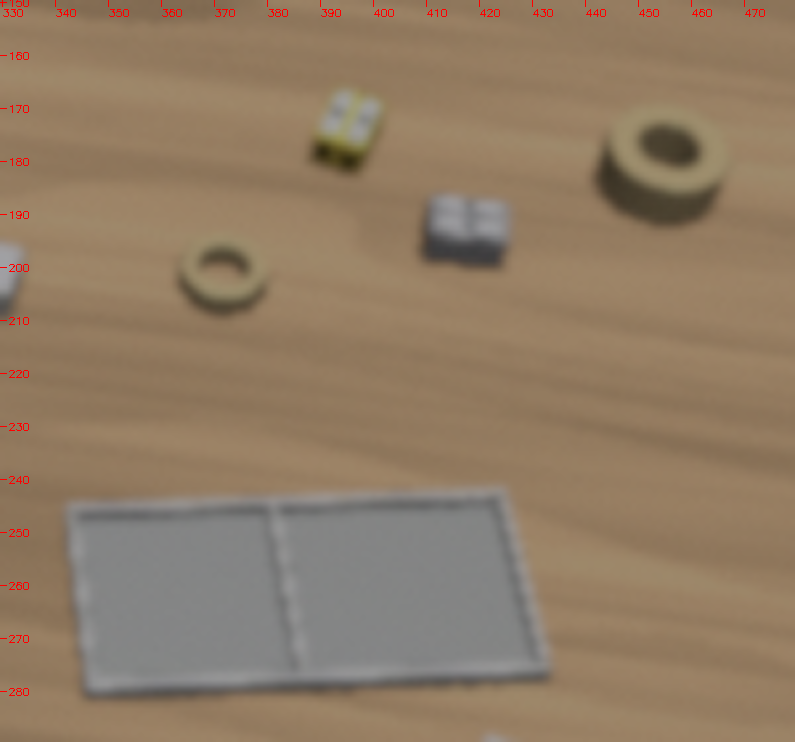

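```bash
cat > fit.py <<'E'
from h import *
from scipy.optimize import least_squares
from scipy.spatial.transform import Rotation as Ro
top=cam("top"); sc=cam("scene")
T1=lambda p:(195+p[0]/5.9-.5,135+p[1]/5.9-.5); T2=lambda p:(310+p[0]/5.5-.5,135+p[1]/5.5-.5)
S1=lambda p:(185+p[0]/5-.5,130+p[1]/5-.5); S2=lambda p:(330+p[0]/5.3-.5,150+p[1]/5.3-.5)
def fit(name,obs,x0):
    for use in("top","scene","both"):
        o=[t for t in obs if use=="both" or (t[0] is top)==(use=="top")]
        if not o: continue
        def f(q):
            c,s=np.cos(q[2]),np.sin(q[2]); r=[]
            for cm,uv,P in o:
                W=[q[0]+c*P[0]-s*P[1],q[1]+s*P[0]+c*P[1],P[2]]; r+=list(proj(cm,W)[0]-uv)
            return r
        m=least_squares(f,x0); print(name,use,np.round(m.x[:2],1),"yaw deg",round(np.degrees(m.x[2]),1),"rms px",round(np.sqrt(np.mean(m.fun**2)),2))
def box(hx,hy,z): return dict(A=(hx,hy,z),B=(hx,-hy,z),C=(-hx,-hy,z),D=(-hx,hy,z)) # A: +x+y  (top view upper-left)
w=box(36,105,9)
fit("writing",[(top,T2(p),w[k]) for k,p in zip("ABCD",[(182,61),(600,77),(597,221),(177,206)])]+[(sc,S1(p),w[k]) for k,p in zip("CDAB",[(80,459),(549,539),(511,684),(18,592)])],[520,0,0])
w=box(42,88,9)
fit("mending",[(top,T1(p),w[k]) for k,p in zip("ABCD",[(245,117),(609,41),(647,212),(277,291)])]+[(sc,S2(p),w[k]) for k,p in zip("CDAB",[(66,505),(505,489),(550,672),(86,685)])],[520,150,.2])
w=box(14,30,18)
fit("Leraser",[(top,T2(p),w[k]) for k,p in zip("AB",[(42,388),(163,400)])]+[(sc,S1(p),w[k]) for k,p in zip("CDAB",[(625,309),(748,333),(735,376),(609,357)])],[420,0,0])
w=box(20,20,36); b=box(20,20,0)
fit("ink",[(top,T2(p),w[k]) for k,p in zip("AB",[(278,413),(351,436)])]+[(top,T2((303,461)),(0,0,52))]+[(sc,S1(p),w[k]) for k,p in zip("BAD",[(425,265),(485,293),(528,240)])]+[(sc,S1((475,224)),(0,0,52))]+[(sc,S1(p),b[k]) for k,p in zip("BAD",[(425,325),(490,343),(528,292)])],[420,-80,-.3])
w=box(12,17,18)
fit("sharp",[(top,T1(p),w[k]) for k,p in zip("AB",[(263,557),(338,557)])]+[(sc,S2(p),w[k]) for k,p in zip("CDAB",[(432,194),(508,201),(504,244),(424,239)])],[370,200,0])
fit("tape",[(top,T1((105,703)),(0,0,24)),(sc,S2((669,150)),(0,0,24))],[330,280,0])
w=box(12,33,30)
fit("stapler",[(top,T2(p),w[k]) for k,p in zip("AB",[(448,517),(586,521)])],[370,-160,0])
for nm,p,z in(("cen",(516,543),30),):print(nm,ray(top,*T2(p),z))
# scene stapler: all corners of silhouette
for p,z in(((209,228),0),((340,243),0),((215,162),30),((343,165),30)): print("stapler sc",p,ray(sc,*S1(p),z))
s=ctrl.sense();R=Ro.from_rotvec(s["orientation"]).as_matrix();print(np.round(R,3),ctrl.tcp_to_tips, "jaw deg",np.degrees(np.arctan2(R[1,2],R[0,2])))
E
python3 fit.py
```

```text
writing top [ 614.2 -145.6] yaw deg -2.1 rms px 0.25
writing scene [ 616.5 -146.3] yaw deg -2.4 rms px 0.27
writing both [ 615.5 -146.1] yaw deg -2.2 rms px 0.43
mending top [607.1 156.2] yaw deg 12.3 rms px 0.38
mending scene [608.4 154.8] yaw deg 11.8 rms px 0.32
mending both [607.8 155.3] yaw deg 12.0 rms px 0.46
Leraser top [472.1  -1.7] yaw deg -5.6 rms px 0.09
Leraser scene [474.2  -2.4] yaw deg -3.9 rms px 0.49
Leraser both [473.4  -2.3] yaw deg -4.4 rms px 0.49
ink top [450.4 -98.2] yaw deg -18.2 rms px 0.38
ink scene [ 450.8 -100.9] yaw deg -16.5 rms px 1.08
ink both [ 450.7 -100.3] yaw deg -16.6 rms px 0.98
sharp top [412.6 217.1] yaw deg 0.1 rms px 0.02
sharp scene [414.3 213.9] yaw deg -0.4 rms px 0.52
sharp both [413.5 214.8] yaw deg 1.1 rms px 0.63
tape top [358.8 301.7] yaw deg 0.0 rms px 0.0
tape scene [363.  300.6] yaw deg 0.0 rms px 0.0
tape both [360.4 301.3] yaw deg 0.0 rms px 0.51
stapler top [ 412.6 -201.9] yaw deg -1.6 rms px 0.04
stapler both [ 412.6 -201.9] yaw deg -1.6 rms px 0.04
cen [ 413.05052896 -201.47274396]
stapler sc (209, 228) [ 424.44755776 -237.55341859]
stapler sc (340, 243) [ 423.342456   -173.37441927]
stapler sc (215, 162) [ 409.35352084 -234.91282092]
stapler sc (343, 165) [ 400.87955762 -174.84723926]
[[-0.     0.955  0.298]
 [ 0.001  0.298 -0.955]
 [-1.     0.    -0.001]] 22.0 jaw deg -72.65199456509107
```

Request:
drive_tool --motion '[[[1,2.4,4.95,-0.8,0,0,5.7],[1,4.8,9.9,-1.6,0,0,11.4],[1,7.2,14.85,-2.4,0,0,17.1],[1,9.6,19.8,-3.2,0,0,22.8],[1,12,24.75,-4,0,0,28.5],[1,14.4,29.7,-4.8,0,0,34.2],[1,16.8,34.65,-5.6,0,0,39.9],[1,19.2,39.6,-6.4,0,0,45.6]]]' --grip_force 40

```text
clock: 1.3
ee_pos: [378.9, -199.0, 189.3]
orientation: [0.368, 1.538, -0.368]
contact_force: [1.1, 0.3, 0.2]
width: 1.002
```

```bash
cat > st.py <<'E'
from h import *
from scipy.spatial.transform import Rotation as Ro
import sys
s=ctrl.sense();R=Ro.from_rotvec(s["orientation"]).as_matrix()
print("t",round(s["clock"],2),"pos",np.round(s["ee_pos"],1),"jaw",round(np.degrees(np.arctan2(R[1,2],R[0,2])),2),"down",np.round(R[:,0],3),"F",np.round(s["contact_force"],1),"w",round(s["width"],3),"q",np.round(s["q"],2))
if len(sys.argv)>1:
    t=np.array(list(map(float,sys.argv[1:]))); d=(t[:3]-s["ee_pos"])/10; print("delta cm",np.round(d,2),"turn",round(t[3]-np.degrees(np.arctan2(R[1,2],R[0,2])),1))
E
python3 st.py 473.4 -2.3 150 -4.5
```

```text
t 1.3 pos [ 378.9 -199.   189.3] jaw -26.89 down [ 0.001 -0.001 -1.   ] F [1.1 0.3 0.2] w 1.002 q [-0.66 -0.41  2.12  0.    1.42 -0.19]
delta cm [ 9.45 19.67 -3.93] turn 22.4
```

Request:
drive_tool --motion '[[[1,1.9,3.96,-1.5,0,0,4.5],[1,3.8,7.92,-3,0,0,9],[1,5.7,11.88,-5,0,0,13.5],[1,7.6,15.84,-7,0,0,18],[1,9.5,19.8,-9,0,0,22.5],[1,9.5,19.8,-11,0,0,22.5],[1,9.5,19.8,-13,0,0,22.5],[1,9.5,19.8,-14,0,0,22.5]]]'

```text
clock: 2.3
ee_pos: [472.7, -2.3, 48.2]
orientation: [0.062, 1.572, -0.062]
contact_force: [-0.5, 0.4, -0.4]
width: 1.003
```

```bash
python3 st.py 473.4 -2.3 29 -4.5; python3 - <<'E'
from h import *
c=cam("scene"); crop(c,240,100,160,130,5,"s3.png")
E
```

```text
t 2.3 pos [472.7  -2.3  48.2] jaw -4.53 down [-0.002  0.    -1.   ] F [-0.5  0.4 -0.4] w 1.003 q [-0.16 -0.09  2.12 -0.    1.11 -0.08]
delta cm [ 0.07 -0.   -1.92] turn 0.0
```

View pics/s3.png

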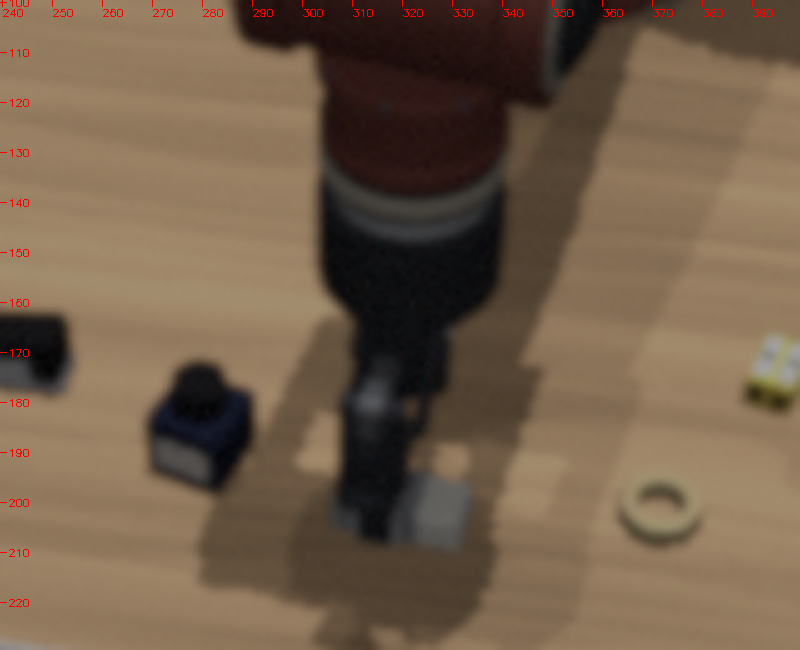

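The scene crop shows the near finger at about (315,206), in front of the grey sleeve. The eraser spans columns 305 to 333. I'll check that against the projection.

```bash
python3 - <<'E'
from h import *
c=cam("scene")
a=np.radians(-4.5);d=np.array([np.cos(a),np.sin(a),0])
for r in(42,57):
  print(proj(c,np.array([472.7,-2.3,48.2-9])+d*r), proj(c,np.array([472.7,-2.3,48.2-22])+d*r))
print(proj(c,[473.4,-2.3,18]))
E
```

```text
[[316.26277446 205.41799026]] [[316.16098026 209.27098324]]
[[314.62638512 210.6213297 ]] [[314.54014372 214.45958316]]
[[320.40093555 197.91061673]]
```

Request:
drive_tool --motion '[[[1,0,0,-1,0,0,0],[1,0,0,-1.9,0,0,0],[0,0,0,-1.9,0,0,0],[0,0,0,-1.9,0,0,0],[0,0,0,-1.9,0,0,0],[0,0,0,-1.9,0,0,0],[0,0,0,-1.9,0,0,0],[0,0,0,-1.9,0,0,0]]]'

```text
clock: 3.4
ee_pos: [473.9, -2.6, 30.9]
orientation: [0.062, 1.569, -0.062]
contact_force: [-0.0, 0.9, 4.0]
width: 0.314
```

```bash
cat > tgt.py <<'E'
import numpy as np
def w(o,yaw,p):
    a=np.radians(yaw);return np.round([o[0]-np.sin(a)*p,o[1]+np.cos(a)*p],1)
for p in(61,-13,-74):print("W",p,w((615.3,-146),-2.2,p))
for p in(40,-46):print("M",p,w((607.8,155.5),12.0,p))
E
python3 tgt.py; python3 st.py 617.6 -85 32 -2.2
```

```text
W 61 [617.6 -85. ]
W -13 [ 614.8 -159. ]
W -74 [ 612.5 -219.9]
M 40 [599.5 194.6]
M -46 [617.4 110.5]
t 3.4 pos [473.9  -2.6  30.9] jaw -4.55 down [ 0.001 -0.    -1.   ] F [-0.   0.9  4. ] w 0.314 q [-0.16 -0.05  2.12 -0.    1.07 -0.08]
delta cm [14.37 -8.24  0.11] turn 2.3
```

Request:
drive_tool --motion '[[[0,0,0,2.5,0,0,0],[0,0.4,-0.2,5,0,0,0.3],[0,3.9,-2.2,5.5,0,0,0.8],[0,7.4,-4.2,5.5,0,0,1.3],[0,10.9,-6.2,5.5,0,0,1.8],[0,14.4,-8.2,5.5,0,0,2.3],[0,14.4,-8.2,4,0,0,2.3],[0,14.4,-8.2,3,0,0,2.3]]]'

```text
clock: 4.4
ee_pos: [615.7, -84.0, 58.0]
orientation: [0.032, 1.574, -0.03]
contact_force: [-0.1, 0.3, -0.4]
width: 0.313
```

```bash
python3 st.py 617.6 -85 34 -2.2; python3 - <<'E'
from h import *
c=cam("scene"); crop(c,180,150,160,130,5,"s4.png")
E
```

```text
t 4.4 pos [615.7 -84.   58. ] jaw -2.26 down [-0.004  0.001 -1.   ] F [-0.1  0.3 -0.4] w 0.313 q [-0.26  0.24  1.75  0.    1.15 -0.22]
delta cm [ 0.19 -0.1  -2.4 ] turn 0.1
```

View pics/s4.png

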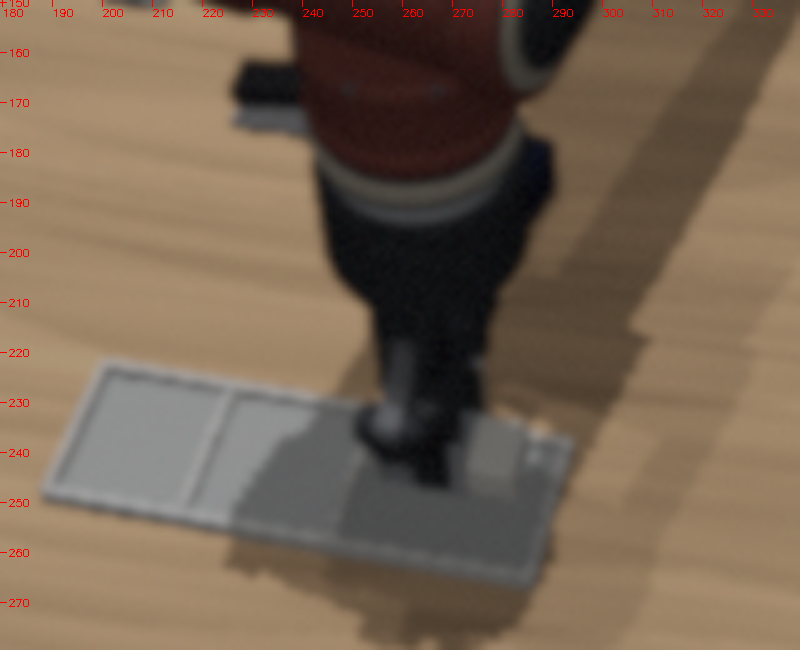

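The eraser is in the gripper over the longest compartment, its white end at about (278,237). Now I'll lower it and release.

Request:
drive_tool --motion '[[[0,0,0,-1.5,0,0,0],[0,0,0,-2.4,0,0,0],[0,0,0,-2.65,0,0,0],[0,0,0,-2.65,0,0,0],[0.6,0,0,-2.65,0,0,0],[0.8,0,0,-2.65,0,0,0],[0.8,0,0,-1,0,0,0],[1,0,0,3,0,0,0]]]'

```text
clock: 5.45
ee_pos: [615.8, -84.2, 89.3]
orientation: [0.032, 1.575, -0.03]
contact_force: [-0.7, -0.4, 0.8]
width: 0.98
```

```bash
python3 st.py 450.7 -100 100 -17
```

```text
t 5.45 pos [615.8 -84.2  89.3] jaw -2.25 down [-0.004  0.001 -1.   ] F [-0.7 -0.4  0.8] w 0.98 q [-0.26  0.2   1.74 -0.    1.21 -0.22]
delta cm [-16.51  -1.58   1.07] turn -14.7
```

Request:
drive_tool --motion '[[[1,-1,0,2,0,0,-1],[1,-4.9,-0.4,2.5,0,0,-4.5],[1,-8.8,-0.8,2.5,0,0,-8],[1,-12.7,-1.2,2.5,0,0,-11.5],[1,-16.6,-1.55,2.5,0,0,-15],[1,-16.6,-1.55,0.5,0,0,-15],[1,-16.6,-1.55,-1,0,0,-15],[1,-16.6,-1.55,-2,0,0,-15]]]'

```text
clock: 6.45
ee_pos: [451.5, -100.0, 69.9]
orientation: [0.236, 1.558, -0.236]
contact_force: [0.1, -0.1, 0.1]
width: 1.004
```

```bash
python3 st.py 450.7 -100 32 -17; python3 - <<'E'
from h import *
c=cam("scene"); crop(c,180,130,160,130,5,"s5.png")
c=cam("top"); crop(c,310,135,145,140,5.5,"t5.png")
E
```

```text
t 6.45 pos [ 451.5 -100.    69.9] jaw -17.24 down [-0.  0. -1.] F [ 0.1 -0.1  0.1] w 1.004 q [-0.38 -0.15  2.13  0.    1.16 -0.08]
delta cm [-0.08  0.   -3.79] turn 0.2
```

View pics/s5.png

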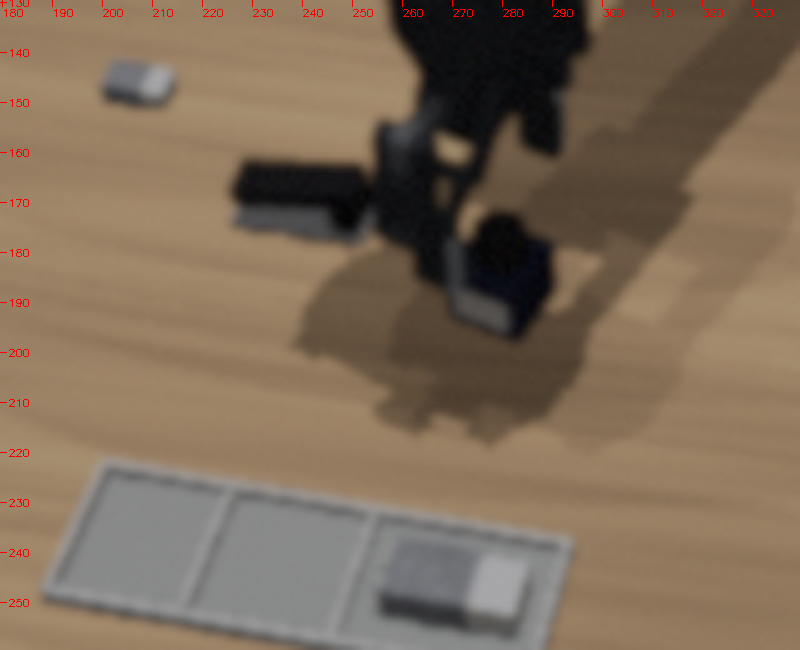

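View pics/t5.png

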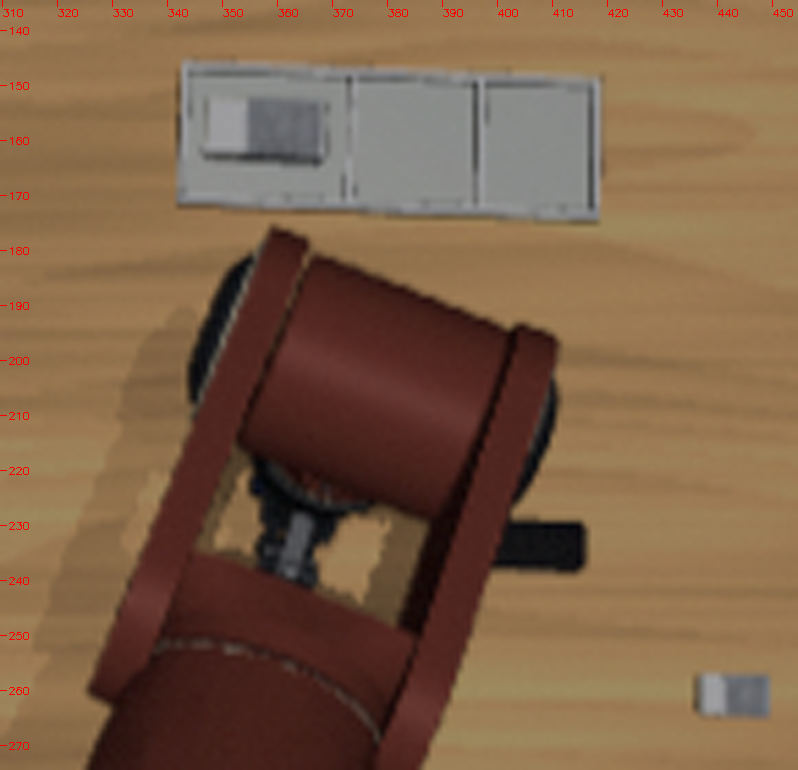

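The eraser lies flat in the longest compartment at about (266,247) in the scene view. I'll check the finger alignment around the bottle.

```bash
python3 - <<'E'
from h import *
c=cam("scene")
a=np.radians(-17);d=np.array([np.cos(a),np.sin(a),0])
for r in(42,57):
  print(proj(c,np.array([451.5,-100,61])+d*r), proj(c,np.array([451.5,-100,18])+d*r))
print("cap",proj(c,[450.7,-100.,52]),proj(c,[450.7,-100.,36]+d*20))
E
```

```text
[[269.59868653 184.63300043]] [[270.77137783 197.65710859]]
[[266.1235649  189.19257654]] [[267.4192526  202.18404502]]
cap [[279.25939427 174.85313009]] [[275.24875731 185.53371284]]
```

Request:
drive_tool --motion '[[[1,0,0,-1.5,0,0,0],[1,0,0,-3,0,0,0],[1,0,0,-3.8,0,0,0],[0.5,0,0,-3.8,0,0,0],[0.3,0,0,-3.8,0,0,0],[0,0,0,-3.8,0,0,0],[0,0,0,-3.8,0,0,0],[0,0,0,-3.8,0,0,0]]]'

```text
clock: 7.6
ee_pos: [452.0, -100.3, 33.0]
orientation: [0.236, 1.556, -0.237]
contact_force: [1.1, 0.4, 3.6]
width: 0.456
```

```bash
python3 st.py 614.8 -159 60 -2.2
```

```text
t 7.6 pos [ 452.  -100.3   33. ] jaw -17.25 down [ 0.001 -0.001 -1.   ] F [1.1 0.4 3.6] w 0.456 q [-0.38 -0.08  2.15  0.    1.08 -0.08]
delta cm [16.28 -5.87  2.7 ] turn 15.1
```

Request:
drive_tool --motion '[[[0,0,0,1,0,0,0],[0,0,0,2.5,0,0,0],[0,0.5,-0.2,4,0,0,0.5],[0,2,-0.7,5,0,0,2],[0,4.5,-1.6,5.5,0,0,4.3],[0,7.5,-2.7,5.5,0,0,7],[0,10.5,-3.8,5.5,0,0,9.8],[0,13,-4.7,5.5,0,0,12]]]'

```text
clock: 8.6
ee_pos: [583.1, -147.8, 88.6]
orientation: [0.07, 1.568, -0.071]
contact_force: [-0.8, -0.1, -0.8]
width: 0.458
```

```bash
python3 st.py 615.5 -159 36 -2.2
```

```text
t 8.6 pos [ 583.1 -147.8   88.6] jaw -5.16 down [ 0.001 -0.001 -1.   ] F [-0.8 -0.1 -0.8] w 0.458 q [-0.37  0.15  1.8  -0.    1.19 -0.28]
delta cm [ 3.24 -1.12 -5.26] turn 3.0
```

Request:
drive_tool --motion '[[[0,1.7,-0.6,0,0,0,1.5],[0,2.9,-1,-0.3,0,0,2.6],[0,3.4,-1.2,-1,0,0,3],[0,3.4,-1.2,-2.2,0,0,3],[0,3.4,-1.2,-3.4,0,0,3],[0,3.4,-1.2,-4.3,0,0,3],[0,3.4,-1.2,-4.8,0,0,3],[0,3.4,-1.2,-4.8,0,0,3]]]'

```text
clock: 9.6
ee_pos: [615.0, -158.9, 38.8]
orientation: [0.031, 1.571, -0.031]
contact_force: [-0.1, -0.5, -1.2]
width: 0.459
```

```bash
python3 st.py 615 -159 36 -2.2; python3 - <<'E'
from h import *
c=cam("scene"); crop(c,180,150,160,130,5,"s6.png")
E
```

```text
t 9.6 pos [ 615.  -158.9   38.8] jaw -2.25 down [-0.001  0.    -1.   ] F [-0.1 -0.5 -1.2] w 0.459 q [-0.37  0.29  1.73  0.    1.12 -0.33]
delta cm [ 0.   -0.01 -0.28] turn 0.1
```

View pics/s6.png

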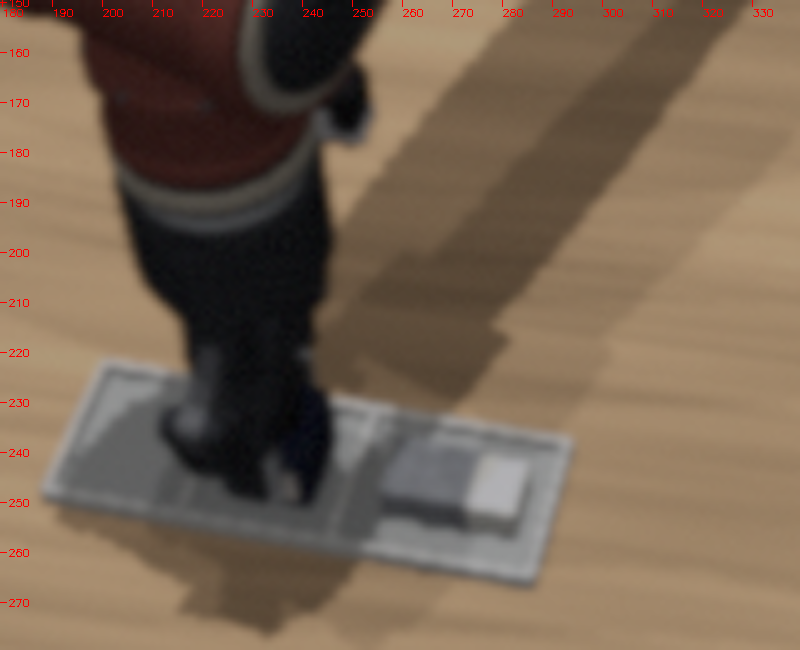

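The bottle hangs upright inside the middle compartment, lower edge near (240,250) and clear of both dividers. I'll lower it the last 3 mm and release gently.

Request:
drive_tool --motion '[[[0,0,0,-0.15,0,0,0],[0,0,0,-0.28,0,0,0],[0,0,0,-0.28,0,0,0],[0.55,0,0,-0.28,0,0,0],[0.65,0,0,-0.28,0,0,0],[0.8,0,0,0,0,0,0],[0.9,0,0,2.5,0,0,0],[1,0,0,6,0,0,0]]]'

```text
clock: 10.65
ee_pos: [614.5, -158.7, 98.9]
orientation: [0.032, 1.573, -0.03]
contact_force: [0.4, 1.2, 0.7]
width: 1.004
```

```bash
python3 st.py 413.3 215.5 70 0; python3 - <<'E'
from h import *
c=cam("scene"); crop(c,180,150,160,130,5,"s7.png")
E
```

```text
t 10.65 pos [ 614.5 -158.7   98.9] jaw -2.26 down [-0.003  0.001 -1.   ] F [0.4 1.2 0.7] w 1.004 q [-0.37  0.21  1.71 -0.    1.22 -0.33]
delta cm [-20.12  37.42  -2.89] turn 2.3
```

View pics/s7.png

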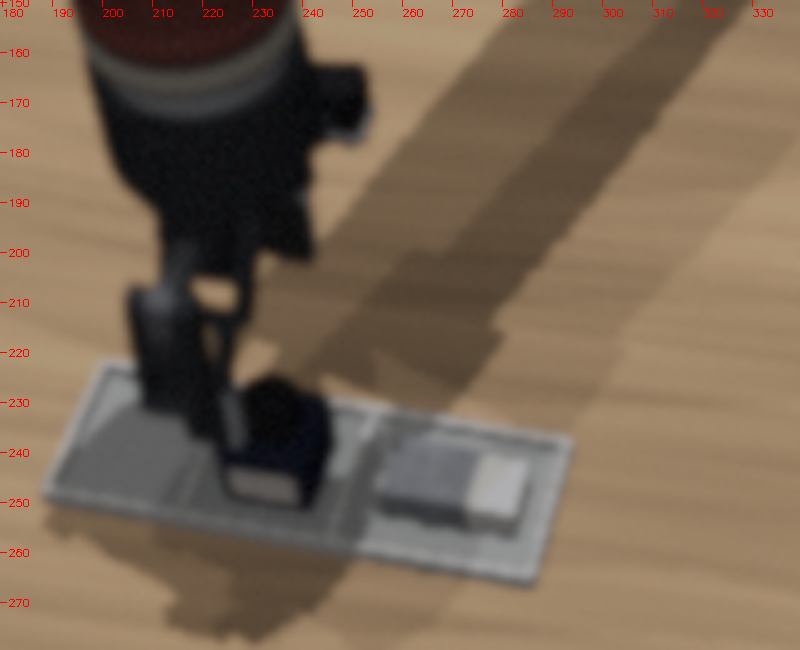

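The bottle stands upright in the middle compartment at about (235,240). Next is the sharpener.

Request:
drive_tool --motion '[[[1,-1,2,2,0,0,0.3],[1,-3.9,7.3,2,0,0,0.6],[1,-6.8,12.6,2,0,0,1],[1,-9.7,18,1.5,0,0,1.3],[1,-12.6,23.4,1,0,0,1.6],[1,-15.5,28.8,0,0,0,2],[1,-18.3,33.9,-1,0,0,2.3],[1,-20.2,37.4,-3,0,0,2.3]]]'

```text
clock: 11.7
ee_pos: [413.0, 217.1, 70.2]
orientation: [-0.001, 1.568, 0.003]
contact_force: [1.0, -0.0, -0.5]
width: 1.006
```

```bash
python3 st.py 413.3 215.5 29 0; python3 - <<'E'
from h import *
c=cam("scene"); crop(c,340,110,150,120,5.3,"s8.png")
a=0;d=np.array([1,0,0])
s=ctrl.sense()["ee_pos"]
print(proj(c,s-[0,0,9]+d*57),proj(c,[413.3,215.5,18]))
E
```

```text
t 11.7 pos [413.  217.1  70.2] jaw 0.14 down [ 0.003  0.001 -1.   ] F [ 1.  -0.  -0.5] w 1.006 q [ 0.32 -0.14  2.13  0.    1.15  0.32]
delta cm [ 0.03 -0.16 -4.12] turn -0.1
[[423.05726715 196.41550568]] [[418.30069599 190.65208333]]
```

View pics/s8.png

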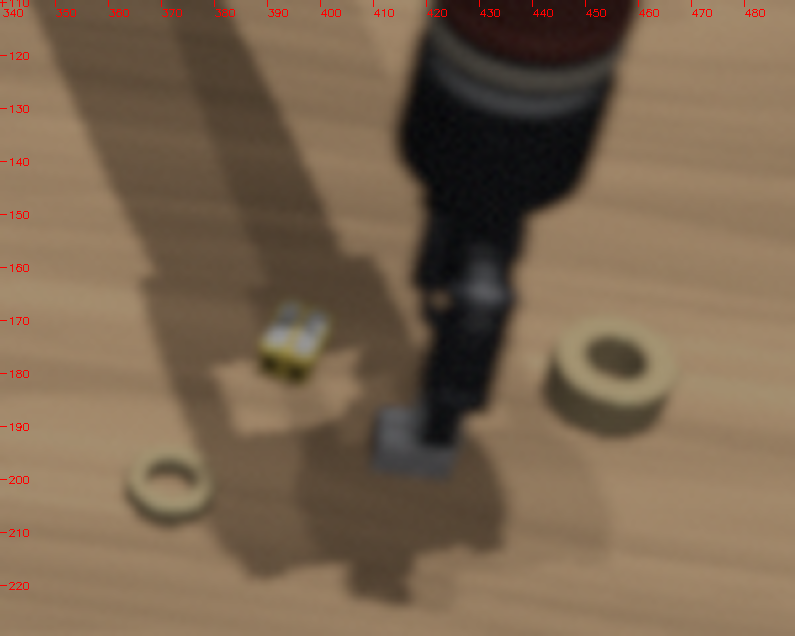

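Request:
drive_tool --motion '[[[1,0,0,-2,0,0,0],[1,0,0,-3.5,0,0,0],[1,0,0,-4,0,0,0],[0,0,0,-4,0,0,0],[0,0,0,-4,0,0,0],[0,0,0,-4,0,0,0],[0,0,0,-4,0,0,0],[0,0,0,-4,0,0,0]]]'

```text
clock: 12.75
ee_pos: [414.0, 215.1, 30.0]
orientation: [-0.0, 1.569, 0.001]
contact_force: [-0.5, -0.5, 3.4]
width: 0.268
```

```bash
python3 st.py 612.5 -220 100 -2.2
```

```text
t 12.75 pos [414.  215.1  30. ] jaw 0.05 down [ 0.001  0.    -1.   ] F [-0.5 -0.5  3.4] w 0.268 q [ 0.32 -0.07  2.14 -0.    1.07  0.32]
delta cm [ 19.85 -43.51   7.  ] turn -2.2
```

Request:
drive_tool --motion '[[[0,0,0,2.5,0,0,0],[0,0.5,-1.2,5.5,0,0,0],[0,2,-4.5,7.5,0,0,0],[0,4,-9,7.5,0,0,0],[0,6.2,-13.8,7.5,0,0,-0.5],[0,8.4,-18.6,7.5,0,0,-1],[0,10.7,-23.4,7.5,0,0,-1.5],[0,12.9,-28.2,7.5,0,0,-2]]]'

```text
clock: 13.75
ee_pos: [542.6, -68.6, 103.9]
orientation: [0.027, 1.571, -0.027]
contact_force: [0.4, 0.5, -0.7]
width: 0.266
```

Request:
drive_tool --motion '[[[0,2.2,-4.8,0,0,0,-0.2],[0,4.4,-9.6,0,0,0,-0.2],[0,6.2,-13.4,0,0,0,-0.2],[0,7,-15.3,-1,0,0,-0.2],[0,7,-15.3,-3,0,0,-0.2],[0,7,-15.3,-5,0,0,-0.2],[0,7,-15.3,-6,0,0,-0.2],[0,7,-15.3,-6.5,0,0,-0.2]]]'

```text
clock: 14.75
ee_pos: [611.6, -218.9, 37.9]
orientation: [0.029, 1.572, -0.028]
contact_force: [1.1, -0.1, -0.0]
width: 0.267
```

```bash
python3 st.py 612.5 -220 33 -2.2; python3 - <<'E'
from h import *
c=cam("scene"); crop(c,150,150,160,130,5,"s9.png")
E
```

```text
t 14.75 pos [ 611.6 -218.9   37.9] jaw -2.1 down [-0.002  0.001 -1.   ] F [ 1.1 -0.1 -0. ] w 0.267 q [-0.46  0.32  1.69  0.    1.13 -0.42]
delta cm [ 0.09 -0.11 -0.49] turn -0.1
```

View pics/s9.png

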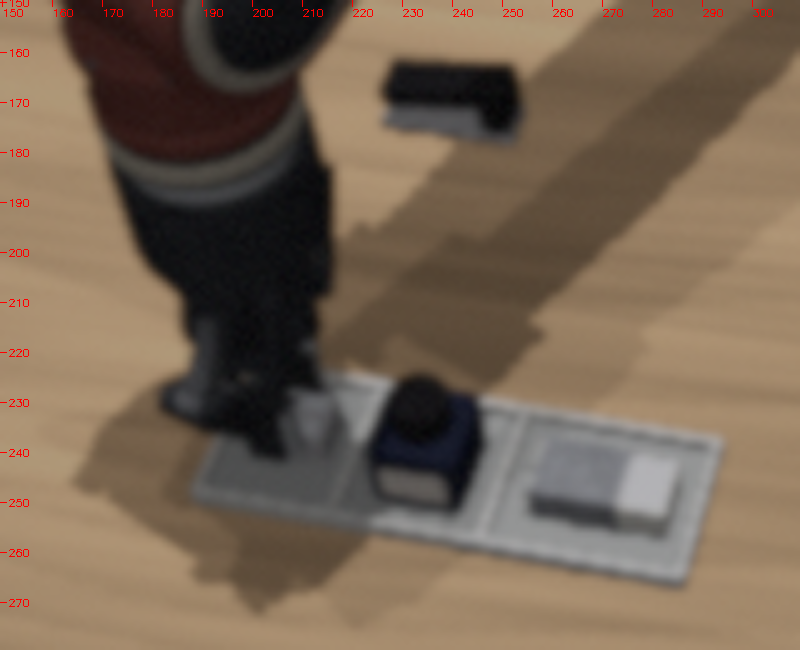

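The sharpener hangs over the shortest compartment, its steel end at about (212,236), slightly towards the divider. I'll shift 3 mm to -y and lower it.

Request:
drive_tool --motion '[[[0,0,-0.3,-0.2,0,0,0],[0,0,-0.3,-0.4,0,0,0],[0,0,-0.3,-0.55,0,0,0],[0,0,-0.3,-0.55,0,0,0],[0.45,0,-0.3,-0.55,0,0,0],[0.6,0,-0.3,-0.4,0,0,0],[0.7,0,-0.3,2.5,0,0,0],[0.8,0,-0.3,6.5,0,0,0]]]'

```text
clock: 15.8
ee_pos: [611.4, -222.5, 103.6]
orientation: [0.031, 1.573, -0.028]
contact_force: [0.3, 0.2, -0.1]
width: 0.799
```

```bash
python3 st.py 412.5 -204 100 -1.6; python3 - <<'E'
from h import *
c=cam("scene"); crop(c,150,150,160,130,5,"s10.png")
E
```

```text
t 15.8 pos [ 611.4 -222.5  103.6] jaw -2.15 down [-0.003  0.001 -1.   ] F [ 0.3  0.2 -0.1] w 0.799 q [-0.46  0.24  1.66  0.    1.24 -0.43]
delta cm [-19.89   1.85  -0.36] turn 0.6
```

View pics/s10.png

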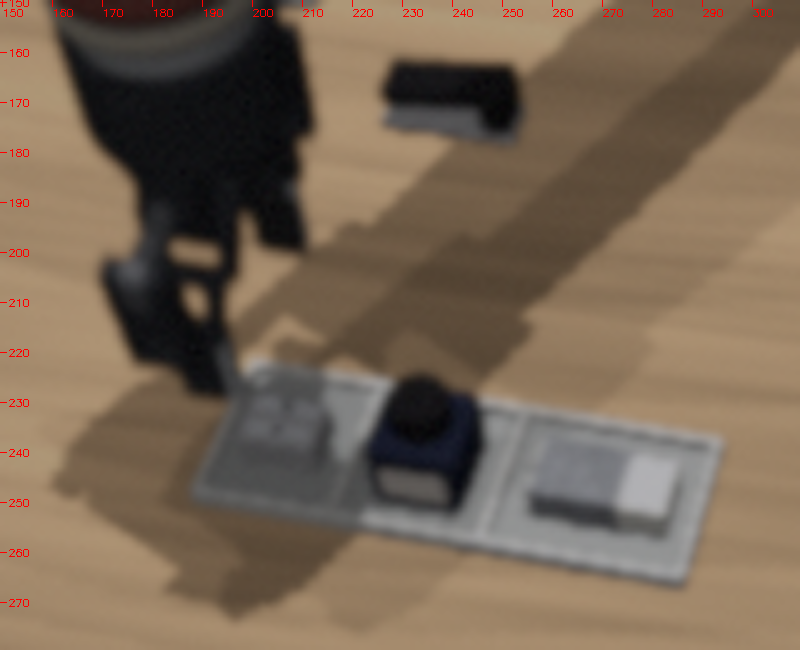

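The sharpener stands in the shortest compartment at about (205,236), clear of the rims. Next is the stapler.

Request:
drive_tool --motion '[[[1,-3,0.3,1,0,0,0],[1,-7,0.7,1,0,0,0.2],[1,-11,1.1,1,0,0,0.4],[1,-15,1.5,0,0,0,0.6],[1,-18.5,1.8,-1,0,0,0.6],[1,-20,1.9,-2.5,0,0,0.6],[1,-20,1.9,-4,0,0,0.6],[1,-20,1.9,-4.5,0,0,0.6]]]'

```text
clock: 16.85
ee_pos: [412.5, -203.9, 58.5]
orientation: [0.022, 1.571, -0.021]
contact_force: [0.2, -0.1, 1.1]
width: 0.997
```

```bash
python3 st.py 412.5 -204 29 -1.6; python3 - <<'E'
from h import *
c=cam("scene"); crop(c,150,110,160,130,5,"s11.png")
d=np.array([np.cos(-.028),np.sin(-.028),0])
s=ctrl.sense()["ee_pos"]
print(proj(c,s-[0,0,9]+d*57),proj(c,[412.5,-204,30]))
E
```

```text
t 16.85 pos [ 412.5 -203.9   58.5] jaw -1.55 down [-0.001  0.001 -1.   ] F [ 0.2 -0.1  1.1] w 0.997 q [-0.62 -0.14  2.14  0.    1.14 -0.59]
delta cm [ 0.   -0.01 -2.95] turn -0.0
[[231.50422137 175.8054734 ]] [[239.83340485 164.40869364]]
```

View pics/s11.png

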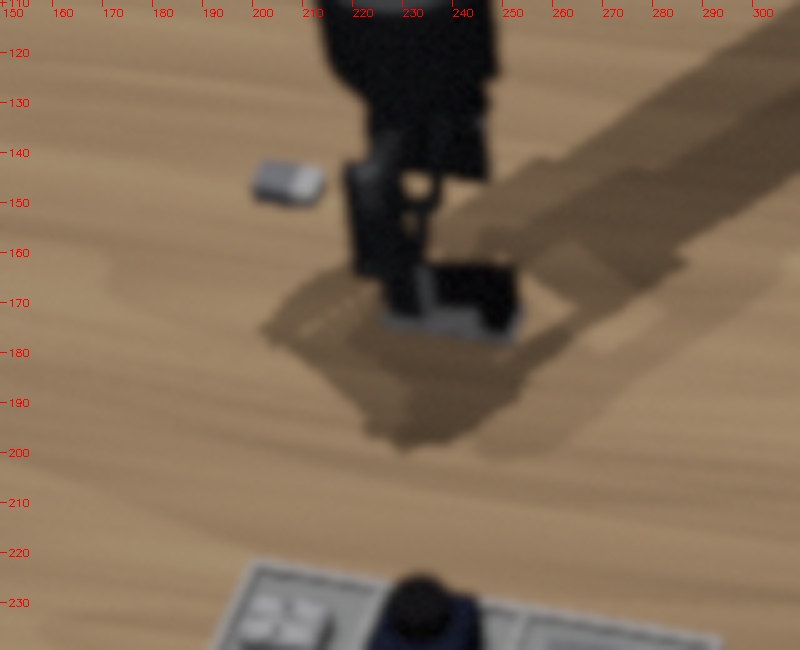

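The fingers straddle the stapler (about (240,168)). I'll go down and grip.

Request:
drive_tool --motion '[[[1,0,0,-1.5,0,0,0],[1,0,0,-2.7,0,0,0],[1,0,0,-3,0,0,0],[0,0,0,-3,0,0,0],[0,0,0,-3,0,0,0],[0,0,0,-3,0,0,0],[0,0,0,-3,0,0,0],[0,0,0,-3,0,0,0]]]' --grip_force 50

```text
clock: 17.9
ee_pos: [412.8, -204.4, 29.9]
orientation: [0.021, 1.57, -0.022]
contact_force: [-0.4, 0.7, 2.9]
width: 0.271
```

```bash
python3 st.py 599.5 194.6 100 12
```

```text
t 17.9 pos [ 412.8 -204.4   29.9] jaw -1.55 down [ 0.001 -0.001 -1.   ] F [-0.4  0.7  2.9] w 0.271 q [-0.62 -0.08  2.15 -0.    1.07 -0.59]
delta cm [18.67 39.9   7.01] turn 13.6
```

Request:
drive_tool --motion '[[[0,0,0,2,0,0,0],[0,0.3,0.7,4.5,0,0,0],[0,1.3,2.9,6.5,0,0,1],[0,3.2,6.9,7,0,0,2.5],[0,5.4,11.5,7,0,0,4.5],[0,7.6,16.1,7,0,0,6.5],[0,9.8,20.7,7,0,0,8.5],[0,12,25.3,7,0,0,10.5]]]'

```text
clock: 18.9
ee_pos: [532.6, 50.6, 99.0]
orientation: [-0.124, 1.568, 0.124]
contact_force: [0.5, -0.6, -0.3]
width: 0.271
```

Request:
drive_tool --motion '[[[0,2.2,4.7,0,0,0,1],[0,4.3,9.3,0,0,0,2],[0,6,13,0,0,0,3],[0,6.7,14.6,-1,0,0,3.1],[0,6.7,14.6,-3,0,0,3.1],[0,6.7,14.6,-4.8,0,0,3.1],[0,6.7,14.6,-5.8,0,0,3.1],[0,6.7,14.6,-6,0,0,3.1]]]'

```text
clock: 19.9
ee_pos: [598.3, 193.9, 37.8]
orientation: [-0.164, 1.567, 0.164]
contact_force: [0.8, -0.0, -0.5]
width: 0.271
```

```bash
python3 st.py 599.5 194.6 33 12; python3 - <<'E'
from h import *
c=cam("scene"); crop(c,330,160,150,130,5.3,"s12.png")
E
```

```text
t 19.9 pos [598.3 193.9  37.8] jaw 11.98 down [-0.002 -0.001 -1.   ] F [ 0.8 -0.  -0.5] w 0.271 q [ 0.2   0.28  1.74 -0.    1.12 -0.01]
delta cm [ 0.12  0.07 -0.48] turn 0.0
```

View pics/s12.png

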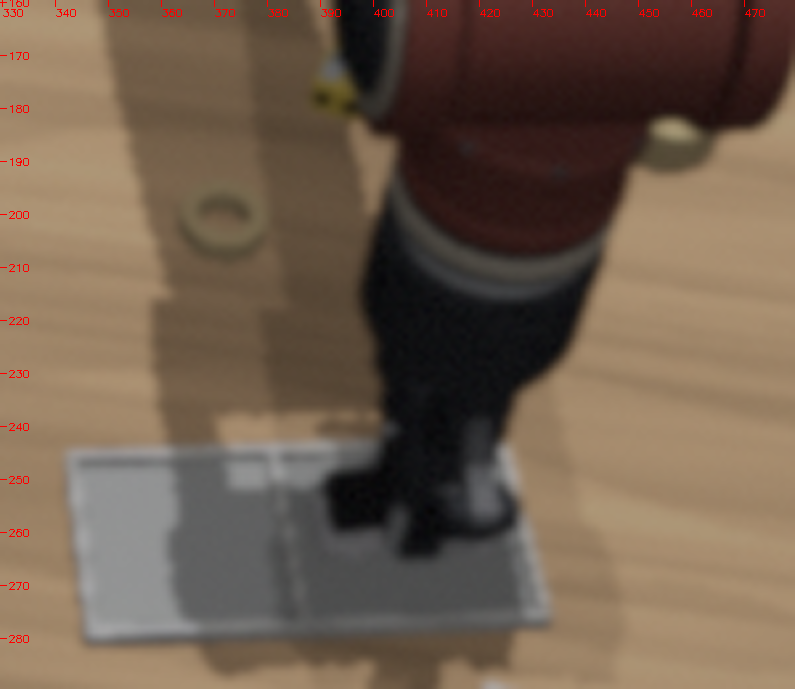

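The stapler hangs inside the longer compartment. Its near end, at about (391,257), clears the divider at about (383,257). I'll lower and release.

Request:
drive_tool --motion '[[[0,0.1,0.1,-0.2,0,0,0],[0,0.1,0.1,-0.4,0,0,0],[0,0.1,0.1,-0.55,0,0,0],[0,0.1,0.1,-0.55,0,0,0],[0.45,0.1,0.1,-0.55,0,0,0],[0.6,0.1,0.1,-0.4,0,0,0],[0.6,0.1,0.1,2,0,0,0],[0.8,0.1,0.1,6,0,0,0]]]'

```text
clock: 20.95
ee_pos: [599.0, 195.7, 98.2]
orientation: [-0.165, 1.569, 0.165]
contact_force: [-0.1, -0.4, 0.9]
width: 0.784
```

```bash
python3 st.py 360.5 301.3 100 12; python3 - <<'E'
from h import *
c=cam("scene"); crop(c,330,150,150,140,5.3,"s13.png")
E
```

```text
t 20.95 pos [599.  195.7  98.2] jaw 12.05 down [-0.004 -0.001 -1.   ] F [-0.1 -0.4  0.9] w 0.784 q [ 0.2   0.21  1.72  0.    1.22 -0.01]
delta cm [-23.85  10.56   0.18] turn -0.0
```

View pics/s13.png

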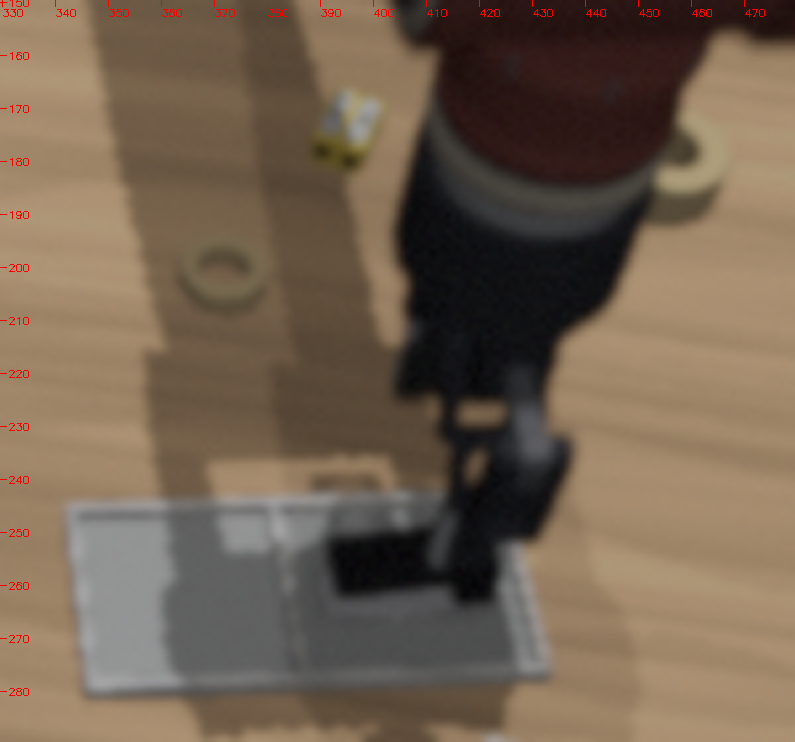

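The stapler stands in the longer compartment. Last is the wide tape roll.

Request:
drive_tool --motion '[[[1,-2,0.9,1,0,0,0],[1,-6,2.6,1,0,0,0],[1,-10.5,4.6,1,0,0,0],[1,-15,6.6,0,0,0,0],[1,-19.5,8.5,-1,0,0,0],[1,-22.5,9.9,-2,0,0,0],[1,-24,10.5,-3.5,0,0,0],[1,-24,10.5,-4,0,0,0]]]'

```text
clock: 22.0
ee_pos: [359.5, 300.7, 58.1]
orientation: [-0.167, 1.566, 0.165]
contact_force: [0.3, -0.5, -0.3]
width: 0.996
```

```bash
python3 st.py 360.5 301.3 31 12; python3 - <<'E'
from h import *
c=cam("scene"); crop(c,380,100,150,130,5.3,"s14.png")
a=np.radians(12);d=np.array([np.cos(a),np.sin(a),0])
s=ctrl.sense()["ee_pos"]
print(proj(c,s-[0,0,9]+d*42),proj(c,s-[0,0,9]+d*57),proj(c,[360.5,301.3,24]))
c=cam("top"); crop(c,180,180,140,120,5.5,"t14.png")
E
```

```text
t 22.0 pos [359.5 300.7  58.1] jaw 12.12 down [-0.001 -0.001 -1.   ] F [ 0.3 -0.5 -0.3] w 0.996 q [ 0.54 -0.11  2.12 -0.    1.13  0.33]
delta cm [ 0.1   0.06 -2.71] turn -0.1
[[463.22903754 182.72767175]] [[465.0256277  187.67459677]] [[455.98639154 177.07422302]]
```

View pics/s14.png

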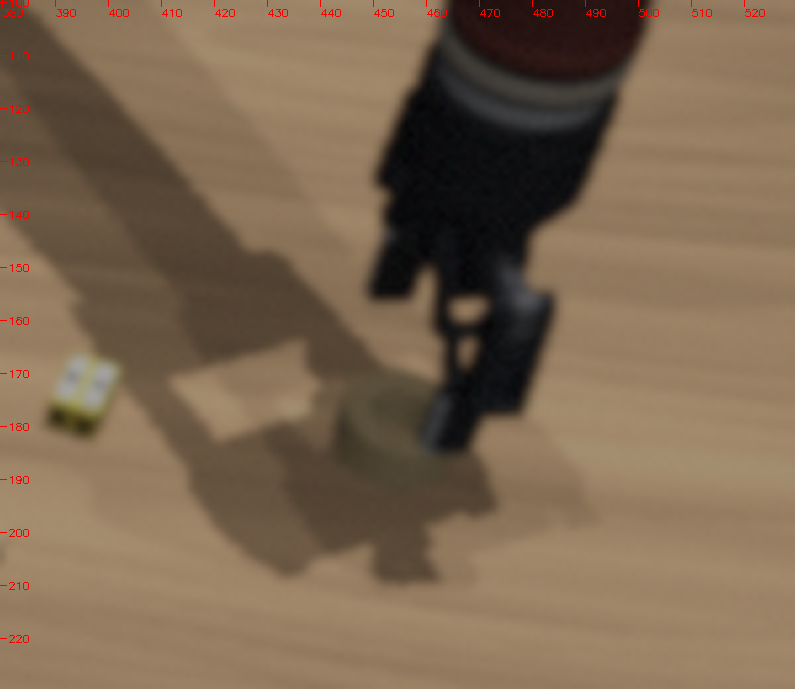

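View pics/t14.png

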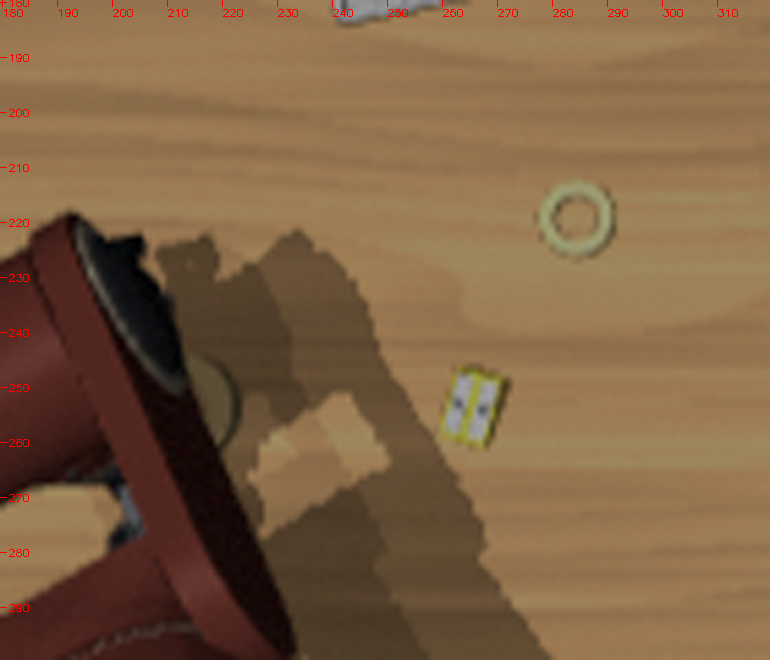

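Request:
drive_tool --motion '[[[1,0,0,-1.5,0,0,0],[1,0,0,-2.8,0,0,0],[1,0,0,-3.2,0,0,0],[0.75,0,0,-3.2,0,0,0],[0,0,0,-3.2,0,0,0],[0,0,0,-3.2,0,0,0],[0,0,0,-3.2,0,0,0],[0,0,0,-3.2,0,0,0]]]' --grip_force 40

```text
clock: 23.1
ee_pos: [361.0, 301.4, 28.1]
orientation: [-0.165, 1.563, 0.166]
contact_force: [0.3, 0.7, 3.7]
width: 0.618
```

```bash
python3 st.py 617.4 110.5 100 12
```

```text
t 23.1 pos [361.  301.4  28.1] jaw 12.05 down [ 0.002  0.001 -1.   ] F [0.3 0.7 3.7] w 0.618 q [ 0.54 -0.06  2.13 -0.    1.07  0.33]
delta cm [ 25.64 -19.09   7.19] turn -0.1
```

Request:
drive_tool --motion '[[[0,0,0,2,0,0,0],[0,0.4,-0.3,4.5,0,0,0],[0,2,-1.5,6.5,0,0,0],[0,5,-3.7,7,0,0,0],[0,9,-6.7,7,0,0,0],[0,13,-9.7,7,0,0,0],[0,17,-12.7,7,0,0,0],[0,21,-15.6,7,0,0,0]]]'

```text
clock: 24.1
ee_pos: [571.0, 143.7, 96.5]
orientation: [-0.165, 1.566, 0.165]
contact_force: [0.4, -0.4, -0.1]
width: 0.62
```

Request:
drive_tool --motion '[[[0,3,-2.2,0,0,0,0],[0,4.4,-3.2,0,0,0,0],[0,4.7,-3.45,-1,0,0,0],[0,4.7,-3.45,-2.5,0,0,0],[0,4.7,-3.45,-4,0,0,0],[0,4.7,-3.45,-5.3,0,0,0],[0,4.7,-3.45,-6,0,0,0],[0,4.7,-3.45,-6,0,0,0]]]'

```text
clock: 25.1
ee_pos: [616.8, 110.6, 36.5]
orientation: [-0.165, 1.566, 0.165]
contact_force: [-0.3, -0.1, -1.1]
width: 0.618
```

```bash
python3 st.py 617.4 110.5 31 12; python3 - <<'E'
from h import *
c=cam("scene"); crop(c,330,160,150,130,5.3,"s15.png")
E
```

```text
t 25.1 pos [616.8 110.6  36.5] jaw 12.06 down [-0.001 -0.    -1.   ] F [-0.3 -0.1 -1.1] w 0.618 q [ 0.06  0.28  1.75  0.    1.12 -0.15]
delta cm [ 0.06 -0.01 -0.55] turn -0.1
```

View pics/s15.png

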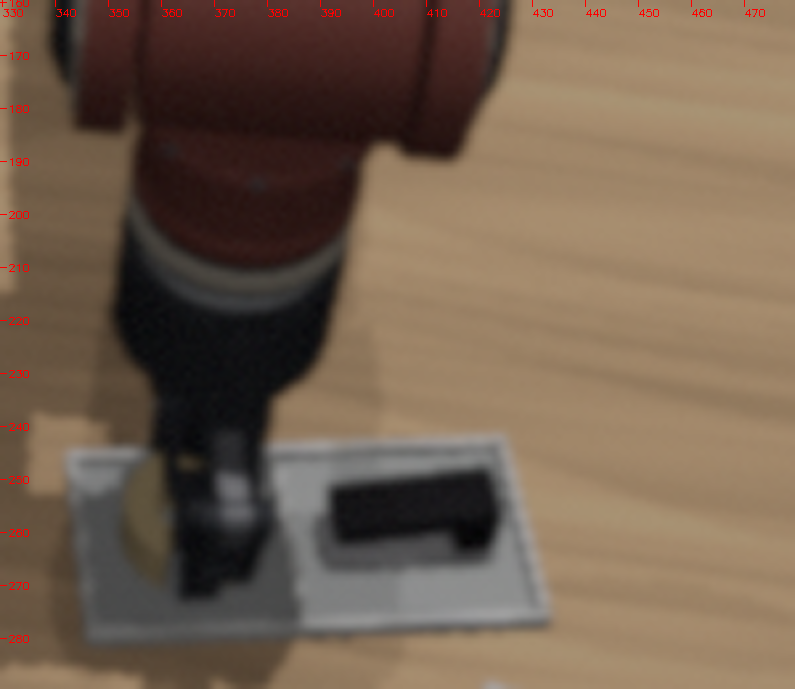

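The tape hangs over the square compartment, its left edge at (353,258) clear of the rim. I'll lower, release and rise.

Request:
drive_tool --motion '[[[0,0,0,-0.2,0,0,0],[0,0,0,-0.4,0,0,0],[0,0,0,-0.52,0,0,0],[0,0,0,-0.52,0,0,0],[0.75,0,0,-0.52,0,0,0],[0.9,0,0,-0.4,0,0,0],[0.9,0,0,2,0,0,0],[0.9,0,0,6,0,0,0]]]'

```text
clock: 26.15
ee_pos: [615.9, 110.3, 96.1]
orientation: [-0.165, 1.569, 0.165]
contact_force: [0.3, -0.1, 0.0]
width: 0.9
```

Request:
drive_tool --motion '[[[0.9,0,0,3,0,0,0],[0.9,-1,0,6,0,0,0],[0.9,-4,0,9,0,0,0],[0.9,-8,0,12,0,0,0],[0.9,-12,0,15,0,0,0],[0.9,-16,0,17,0,0,0],[0.9,-20,0,18,0,0,0],[0.9,-21,0,18,0,0,0]]]'

```text
clock: 27.15
ee_pos: [406.5, 110.6, 278.8]
orientation: [-0.165, 1.561, 0.165]
contact_force: [0.7, 0.5, -0.1]
width: 0.9
```

```bash
python3 st.py; python3 - <<'E'
from h import *
c=cam("scene"); crop(c,180,210,265,75,3,"s16.png"); crop(c,180,130,300,160,2.6,"s17.png",20)
c=cam("top"); crop(c,225,135,220,60,3.6,"t16.png")
E
```

```text
t 27.15 pos [406.5 110.6 278.8] jaw 12.07 down [ 0.004  0.    -1.   ] F [ 0.7  0.5 -0.1] w 0.9 q [ 0.09 -0.48  2.03  0.    1.59 -0.12]
```

View pics/s17.png

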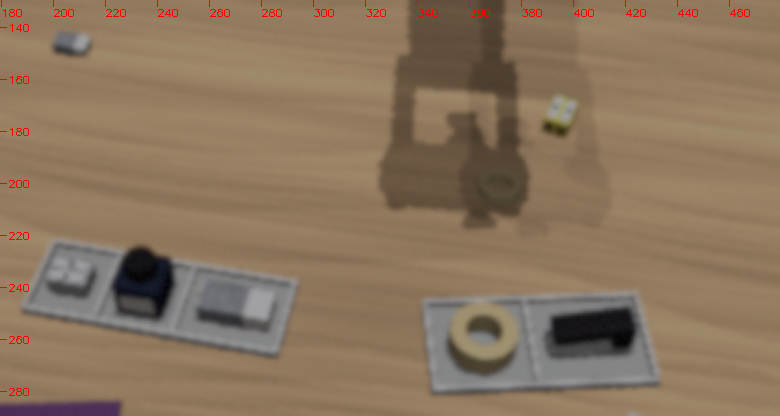

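View pics/t16.png

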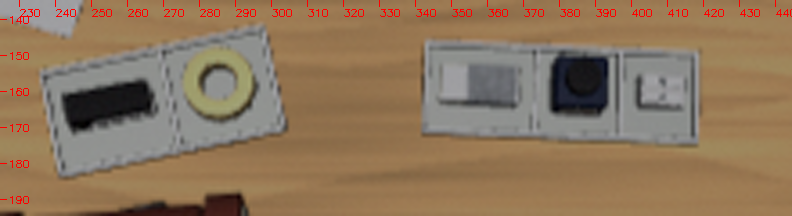

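```bash
python3 - <<'E'
from h import *
c=cam("scene"); crop(c,370,230,70,60,10,"s18.png",5); crop(c,190,215,70,50,11,"s19.png",5)
E
```

```text
(no output)
```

View pics/s18.png

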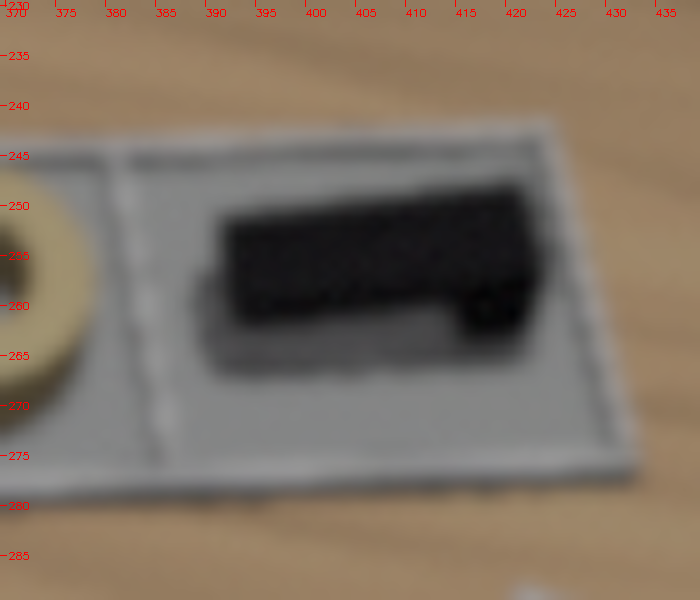

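View pics/s19.png

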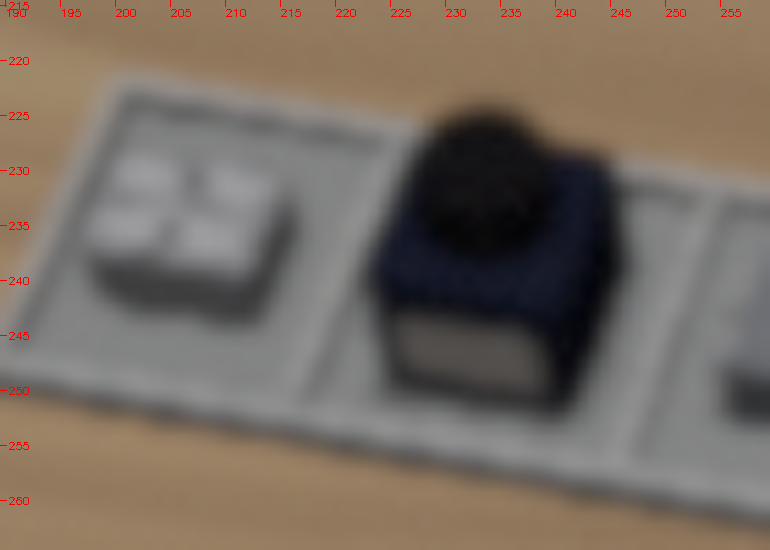

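All five stand level on their floors. The stapler base spans columns 390–421, between the divider at 384 and the rim at 428. The bottle's foot spans 224–241, between dividers at about 219 and 248. The sharpener is free of the rim. I'm handing the job in.

```bash
python3 -c "
from cell import ctrl
print(ctrl.job_done())"
```

```text
the job is handed in; nothing more can be done
None
```

Both desk kits are made up and the job is handed in, at about 27 s on the robot's clock. I placed the things in the order asked, each the same way up as it stood:
- **Three-compartment tray:** large eraser in the longest compartment, ink bottle in the middle one and sharpener in the shortest. The bottle was kept upright throughout.
- **Two-compartment tray:** stapler in the longer compartment and wide tape roll in the square one.

**Last checks:** views from both cameras showed all five inside their compartments and clear of rims and dividers. The small eraser, narrow tape roll and yellow look-alike still lay where they were. The gripper was clear of everything, and forces read after each move stayed under about 5 N.

**Disagreement:** the two cameras differed by 1–4 mm on positions, which was within the clearances. I shifted the sharpener 3 mm away from the divider before setting it down. No check failed.

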